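Build up the wheel stack on the gouge-honing spindle

ROBOT

A 7-joint arm with a two-finger parallel gripper is mounted at the origin on the work surface. World frame = base frame: x ahead of the robot, y to its left, z up, the work surface at z = 0. Lengths are in m, angles in rad, forces in N, time in s.
With the tool pointing down it reaches from about 0.4 to 0.925 m from the base axis. Payload 5.6 kg.
Tool frame: the origin (TCP) lies at the very end of the fingers, on their centre line; the grasp point (between the pads) lies 19 mm behind it (bot.grasp_offset is the distance from the TCP to the grasp point, in m); z points along the fingers, y is the line along which they close (so a half turn about z gives the same grasp; the last joint's range is limited). The gripper opens to 85 mm and grips with 20 to 120 N. Pads are 22 mm wide; open, the fingers measure 114 mm over their backs; the gripper's body (76 mm by 85 mm) begins 54 mm behind the grasp point. The pads swing forward as they close: fully open they stand 13 mm farther back than shut.
Start: joints at [1.088, 0.468, -0.012, 1.603, 0.006, 1.071, -0.056], TCP at [0.277, -0.588, 0.231] pointing down, gripper open.
Joint ranges: [-2.53, 2.53], [-0.31, 2.02], [-1.57, 1.55], [0.28, 2.44], [-1.29, 4.43], [0.15, 1.84], [-2.92, 2.92]. Speed limits (rad/s): [2.57, 2.57, 3.14, 3.14, 3.14, 3.14, 3.14].

INTERFACE

Orientations are given as a rotation vector (axis times angle).
In Python, from station import bot gives the robot as it stands. The module is installed in compiled form; this text tells all that it offers. Calls block until the motion is done:
- bot.move_pose(position, orientation): joint-space move of the TCP to a pose.
- bot.movel(position, v=0.15, orientation=None, until_force=None): straight line of the TCP; orientation=None keeps the orientation; v is the mean speed in m/s. With until_force (N) it stops when the force on the tool has changed by that much, and returns True; else False.
- bot.move_j(angles): joint-space move.
- bot.grip(opening): finger opening in m; the grip force is fixed at half the most; returns when the fingers have stopped.
- bot.hold(seconds).
- bot.solve_ik(position, orientation): joint angles nearest the present ones, or None.
- bot.read_state(): the state.
- bot.get_image(name): name is "scene" or "side" or "wrist"; returns the picture (384x512x3 uint8, red, green, blue); there is no depth.
- bot.get_calibration(name): a dict with "camera_matrix" (3x3 intrinsics, pixels), "dist" ([k1, k2, p1, p2, k3] as OpenCV has them; the pictures are not rectified), "R" (3x3) and "t" (3): a world point X has camera coordinates R X + t. Camera axes: x right, y down, z forward; pixel columns grow to the right and rows downward; lengths in m; the calibration is good to about 2 mm. A picture is of the moment at which its call begins: read the wrist's pose just before it. get_calibration takes no time and is no camera call; for the wrist camera it gives the pose at the moment of the call.
A pose or a line that the arm cannot do raises bot.IKError and nothing moves.
- bot.job_done(): hands the job in; it is judged then, once.
The state is a dict: "time_s": time; "q": joint angles; "dq": joint speeds; "effort": joint torques, N m; "tool_pos": TCP position; "tool_rot": TCP orientation; "ft_force": force on the tool from outside, world axes, zero at the start; "ft_torque": the same for the moment, N m; "gripper_width": finger opening in m; "grasp_force": force on a finger pad.
Only numpy, scipy, OpenCV 4.12 (cv2) and the standard library are available. Lean on these libraries where they do the work, as an engineer would, in place of code of your own. Each camera call takes 0.05 s, during which the arm holds its last target. There are 200 camera calls.

TASK

Set up the honing spindle for sharpening gouges: turn the aluminium drive plate so that its holes line up with the two studs and seat it flat on the hub, then slide on the cork wheel, then the blue felt wheel, and last the brass collar on top. Lower each piece down the spindle until it rests on the one below, rather than dropping it. Leave the jar, the gouge and the mallet where they lie.

Things in the scene. Friction and masses are not known exactly. Their poses are not given: they have to be found in the camera images.
- spindle: Fixed honing spindle. Origin: centre of its underside, on the bench; z up. Green round base 108 mm across, 12 high; black hub 76 across, its flat face 30 above the bench. Central steel spindle, 14 diameter, top 88 above the bench (top 10 mm tapers to 6). Two brass studs, 6 diameter, 9 tall, stand on the hub face, 30 mm either side of centre along its x axis; a white line on the hub joins them.
- drive_plate: Loose oblong aluminium plate lying flat, 84 (along its x) x 44 (along its y) x 12 mm, 0.1 kg, with a centre hole of 18 mm and two stud holes of 10 mm at 30 mm either side of the centre along its x axis; all go right through. Origin: centre of the underside, z up. A half turn makes no difference.
- cork_wheel: Loose tan cork wheel lying flat, 60 mm diameter, 16 mm high, 18 mm bore right through. Origin: centre of the underside, z up along its axis.
- felt_wheel: Loose blue felt wheel (firm), lying flat, 52 mm diameter, 14 mm high, 18 mm bore right through. Origin: centre of the underside, z up along its axis.
- collar: Loose brass collar standing on end, 36 mm diameter, 22 mm high, 18 mm bore right through, about 0.13 kg. Origin: centre of the underside, z up along its axis.
- jar: Bystander: small amber varnish jar with black cap, 50 mm diameter, 60 mm high, standing. Origin: centre of the underside.
- gouge: Bystander: carving gouge with a pale wooden handle and steel blade, 230 mm long, 30 mm high, lying along its x axis (blade to +x). Origin: on the bench beneath the ferrule.
- mallet: Bystander: wooden mallet, 245 mm long, 50 mm high, lying along its x axis (head to +x, handle to -x). Origin: on the bench beneath the handle, 85 mm from the head's centre.
Mind the look-alikes: they are no part of the job. What is meant by the collar is not red, and is the smaller of those in its own colour. Several things have the shape of the cork_wheel; the one meant has the colours described above.

How it is judged:
On the way, in this order (a step that is already met when the one before it is completed fails the run):
1. the drive plate is home on the spindle, resting on the hub with both studs in its holes (horizontal distance between drive_plate and spindle below 0.005 m and z of drive_plate in the frame of spindle between 0.027 and 0.033 m and angle between drive_plate's own z axis and vertical below 0.1 rad and angle between the x axis of drive_plate and the x axis of spindle, either way round below 0.15 rad), for 0.2 s.
2. the cork wheel is home on the spindle, resting on the drive plate (horizontal distance between cork_wheel and spindle below 0.005 m and z of cork_wheel in the frame of spindle between 0.039 and 0.045 m and angle between cork_wheel's own z axis and vertical below 0.1 rad), for 0.2 s.
3. the blue felt wheel is home on the spindle, resting on the cork wheel (horizontal distance between felt_wheel and spindle below 0.005 m and z of felt_wheel in the frame of spindle between 0.055 and 0.061 m and angle between felt_wheel's own z axis and vertical below 0.1 rad), for 0.2 s.
4. the brass collar is home on the spindle, resting on the blue felt wheel (horizontal distance between collar and spindle below 0.005 m and z of collar in the frame of spindle between 0.069 and 0.075 m and angle between collar's own z axis and vertical below 0.1 rad), for 0.2 s.
At the end, for the whole second after the job is handed in: Hub upward: drive plate (studs in its holes, within 0.15 rad), cork wheel, felt wheel, collar: undersides 30, 42, 58, 72 mm (each +-3) above the spindle's underside, within 5 mm of its axis, level within 0.1 rad, released, slower than 0.02 m/s (all of step 1 and all of step 2 and all of step 3 and all of step 4 and linear speed of each of drive_plate, cork_wheel, felt_wheel, collar below 0.02 m/s and not (contact force between drive_plate and the fingers above 0.05 N) and not (contact force between cork_wheel and the fingers above 0.05 N) and not (contact force between felt_wheel and the fingers above 0.05 N) and not (contact force between collar and the fingers above 0.05 N)); the robot touches nothing.
It fails at once if a piece is dropped down the spindle (faster than 0.4 m/s while threaded on it) ((horizontal distance between drive_plate and spindle below 0.008 m and z of drive_plate in the frame of spindle below 0.085 m and linear speed of drive_plate above 0.4 m/s) or (horizontal distance between cork_wheel and spindle below 0.008 m and z of cork_wheel in the frame of spindle below 0.085 m and linear speed of cork_wheel above 0.4 m/s) or (horizontal distance between felt_wheel and spindle below 0.008 m and z of felt_wheel in the frame of spindle below 0.085 m and linear speed of felt_wheel above 0.4 m/s) or (horizontal distance between collar and spindle below 0.008 m and z of collar in the frame of spindle below 0.085 m and linear speed of collar above 0.4 m/s)).
It fails at once if the jar is shifted by more than 20 mm (distance of jar from where it was at the start of the episode above 0.02 m).
It fails at once if the gouge is shifted by more than 20 mm (distance of gouge from where it was at the start of the episode above 0.02 m).
It fails at once if the mallet is shifted by more than 20 mm (distance of mallet from where it was at the start of the episode above 0.02 m).
It also fails if it takes over 93 s, if anything falls off the work surface, if the arm or the gripper's body presses on something with over 40 N, if the wrist force passes 120 N, or if a joint passes its speed limit or range.

## Working session

There is one attempt and no reset: what is moved stays moved. The work goes in short steps, each a Python script; the robot and the scene stay as the last script left them, time stands still between calls to the robot, and variables do not carry over. Pictures are saved under pics/ and viewed, at most 14 in all, crops included, and the job is handed in when it is done.

```bash
mkdir -p pics; python3 - <<'E'
from station import bot
import cv2,numpy as np
ims=[]
for n in("scene","side"):
    im=bot.get_image(n); cv2.imwrite(f"pics/{n}0.png",im[...,::-1])
    c=bot.get_calibration(n); print(n,np.round(c["camera_matrix"],1).tolist(),np.round(c["dist"],3),"cam",np.round(-c["R"].T@c["t"],3),np.round(c["R"],2).tolist())
im=bot.get_image("wrist"); cv2.imwrite("pics/wrist0.png",im[...,::-1])
s=bot.read_state();print(s["tool_pos"],s["tool_rot"],s["time_s"],bot.grasp_offset,s["gripper_width"])
E
```

```text
scene [[380.5, 0.0, 249.6], [0.0, 380.5, 192.4], [0.0, 0.0, 1.0]] [-0.127  0.     0.     0.     0.   ] cam [1.091 0.109 0.818] [[-0.18, 0.98, -0.0], [0.78, 0.14, -0.61], [-0.6, -0.12, -0.79]]
side [[387.2, 0.0, 254.9], [0.0, 387.2, 190.8], [0.0, 0.0, 1.0]] [0.034 0.    0.    0.    0.   ] cam [0.419 0.639 0.75 ] [[-0.99, -0.13, 0.01], [-0.1, 0.73, -0.67], [0.09, -0.67, -0.74]]
[ 0.27654792 -0.58777744  0.23056105] [-3.06469364e+00 -6.84920666e-01  5.50347145e-04] 0.15 0.0187 0.08564614043311972
```

View pics/scene0.png

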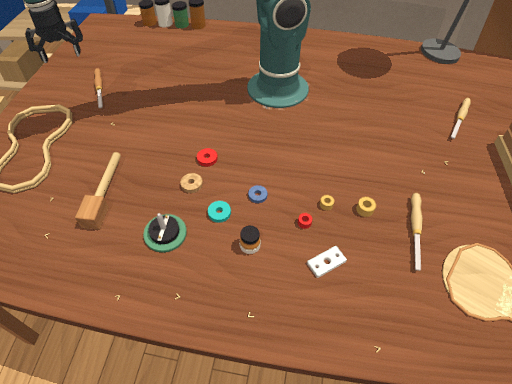

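View pics/side0.png

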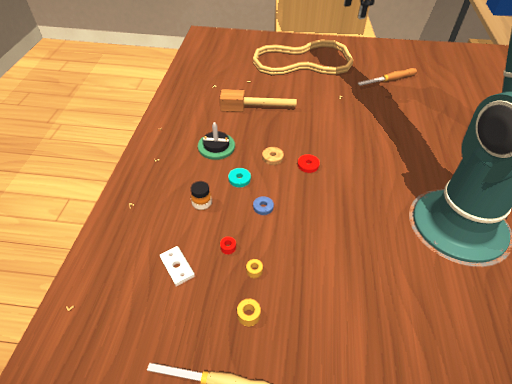

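The scene view shows the drive plate at (327,262), cork at (191,182), blue felt at (258,194) and the small brass collar at (327,202). The spindle base is at (165,232), the jar at (250,240) and the mallet at (100,190). The side view agrees: plate (177,266), cork (273,155), felt (263,205), small collar (255,268), spindle (216,145).

```bash
cat > h.py <<'E'
from station import bot
import cv2,numpy as np
from scipy.spatial.transform import Rotation as Ro
def ray(c,px):
    u=cv2.undistortPoints(np.array(px,float).reshape(-1,1,2),c["camera_matrix"],np.array(c["dist"],float)).reshape(-1,2)
    R,t=np.array(c["R"]),np.array(c["t"])
    return -R.T@t,np.c_[u,np.ones(len(u))]@R
def onplane(c,px,z):
    o,d=ray(c,px); return (o+d*((z-o[2])/d[:,2])[:,None])[:,:2]
def proj(c,X):
    R,t=np.array(c["R"]),np.array(c["t"])
    return cv2.projectPoints(np.array(X,float).reshape(-1,1,3),cv2.Rodrigues(R)[0],t,c["camera_matrix"],np.array(c["dist"],float))[0].reshape(-1,2)
def down(yaw): # tool z down, tool y (closing) at world angle yaw
    y=np.array([np.cos(yaw),np.sin(yaw),0]);z=np.array([0,0,-1.]);x=np.cross(y,z)
    return Ro.from_matrix(np.c_[x,y,z]).as_rotvec()
E
python3 - <<'E'
from h import *
px={"plate":[(327,262),(177,266),.012],"cork":[(191,182),(273,155),.012],"felt":[(258,194),(263,205),.01],"collar":[(327,202),(255,268),.016],"bigcollar":[(366,206),(249,312),.016],"spbase":[(165,233),(216,146),.01],"jar":[(250,240),(201,195),.03]}
for k,(a,b,z) in px.items():
    print(k,*[np.round(onplane(bot.get_calibration(n),[p],z)[0],4) for n,p in(("scene",a),("side",b))])
for n in("scene","side"):
    im=cv2.imread(f"pics/{n}0.png");h=cv2.cvtColor(im,40)
    print(n,{k:h[v[n=="side"][1]-4:v[n=="side"][1]+6:3,v[n=="side"][0]-6].tolist() for k,v in px.items()})
s=bot.read_state();c=bot.get_calibration("wrist");Rt=Ro.from_rotvec(s["tool_rot"]).as_matrix()
print("tool R",np.round(Rt,2).tolist(),"cam in tool",np.round(Rt.T@(-c["R"].T@c["t"]-s["tool_pos"]),4),"\n",np.round(c["R"]@Rt,3),c["camera_matrix"],c["dist"])
E
```

```text
plate [0.6509 0.2099] [0.6426 0.2153]
cork [ 0.4726 -0.173 ] [ 0.4711 -0.1704]
felt [0.479  0.0148] [0.4773 0.0148]
collar [0.4772 0.1982] [0.4729 0.1997]
bigcollar [0.472  0.3008] [0.4715 0.3004]
spbase [ 0.6418 -0.193 ] [ 0.6381 -0.188 ]
jar [0.6342 0.0218] [0.6323 0.0205]
scene {'plate': [[30, 3, 255], [30, 2, 255], [30, 6, 255], [30, 3, 255]], 'cork': [[17, 118, 236], [17, 116, 249], [17, 116, 235], [17, 118, 242]], 'felt': [[109, 83, 188], [108, 85, 188], [109, 84, 183], [111, 97, 108]], 'collar': [[20, 150, 242], [20, 153, 221], [18, 167, 128], [18, 167, 136]], 'bigcollar': [[21, 137, 255], [21, 138, 255], [19, 166, 138], [18, 161, 133]], 'spbase': [[12, 33, 39], [19, 31, 132], [19, 60, 254], [19, 72, 197]], 'jar': [[0, 18, 58], [10, 31, 50], [10, 117, 50], [14, 176, 155]]}
side {'plate': [[0, 0, 255], [0, 0, 255], [0, 0, 255], [0, 0, 255]], 'cork': [[21, 138, 254], [22, 137, 254], [22, 135, 255], [14, 159, 193]], 'felt': [[109, 101, 222], [109, 101, 212], [110, 103, 220], [109, 102, 162]], 'collar': [[28, 164, 255], [28, 163, 255], [27, 167, 255], [17, 189, 186]], 'bigcollar': [[17, 192, 219], [17, 194, 224], [28, 166, 255], [28, 165, 255]], 'spbase': [[4, 34, 53], [9, 32, 55], [15, 15, 35], [0, 0, 30]], 'jar': [[5, 27, 56], [0, 8, 34], [13, 184, 119], [15, 217, 214]]}
tool R [[0.9, 0.43, -0.0], [0.43, -0.9, 0.0], [-0.0, -0.0, -1.0]] cam in tool [ 6.690e-02 -1.000e-04 -1.426e-01] 
 [[ 0.     1.     0.002]
 [-0.966  0.    -0.259]
 [-0.259 -0.001  0.966]] [[328.37624679   0.         254.58618465]
 [  0.         328.37624679 186.22819542]
 [  0.           0.           1.        ]] [0.0130347 0.        0.        0.        0.       ]
```

View pics/wrist0.png

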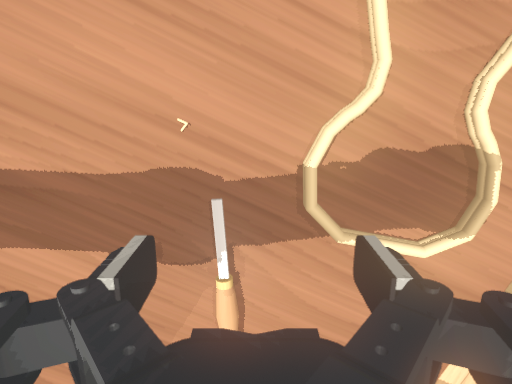

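```bash
cat > v.py <<'E'
from h import *
T={"spindle":(.640,-.191),"cork":(.472,-.172),"felt":(.478,.015),"collar":(.475,.199),"plate":(.647,.212)}
import pickle
if __name__=="__main__":
    D={}
    for k,(x,y) in T.items():
        bot.move_pose([x,y,.2],down(-np.pi/2)); 
        c=bot.get_calibration("wrist");im=bot.get_image("wrist");s=bot.read_state();print(k,s["time_s"],s["tool_pos"].round(4),s["q"].round(2))
        D[k]=(c,im);cv2.imwrite(f"pics/w_{k}.png",im[...,::-1])
    pickle.dump(D,open("D.pkl","wb"))
    t=[cv2.resize(D[k][1][30:310,116:396],(260,260))[...,::-1] for k in T]+[np.zeros((260,260,3),np.uint8)]
    cv2.imwrite("pics/m1.png",np.vstack([np.hstack(t[:3]),np.hstack(t[3:])]))
E
python3 v.py
```

```text
spindle 2.15 [ 0.6395 -0.1927  0.2001] [ 0.32  0.53 -0.11  1.58  0.06  1.03 -1.38]
cork 2.9167 [ 0.4733 -0.1726  0.2006] [ 0.39  0.27 -0.13  1.98  0.04  0.9  -1.33]
felt 3.7417 [0.4785 0.0131 0.1998] [ 0.11  0.23 -0.24  2.03  0.07  0.89 -1.74]
collar 4.5583 [0.4758 0.1964 0.1998] [-0.17  0.31 -0.34  1.94  0.13  0.91 -2.15]
plate 5.3333 [0.6458 0.2114 0.1999] [-0.17  0.57 -0.28  1.54  0.17  1.06 -2.07]
```

View pics/m1.png

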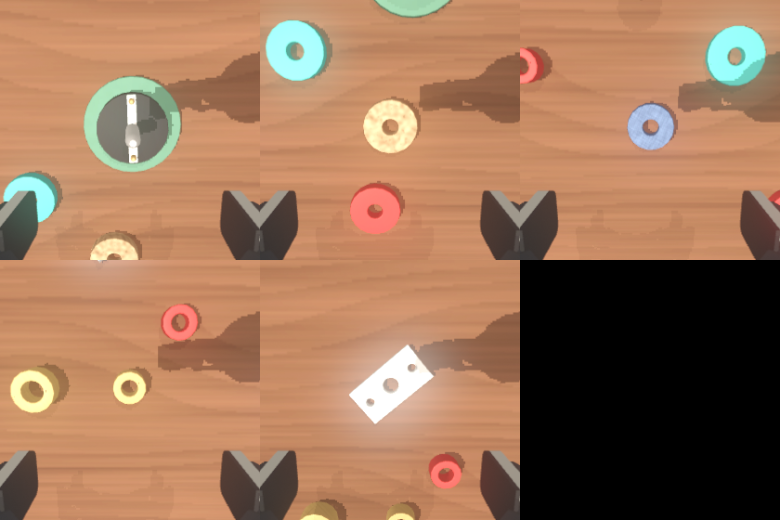

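The montage shows, in crop pixels, the spindle with studs at (132,100) and (133,157), so its x axis lies roughly along world x. Cork is at (390,126), felt at (650,127), the small collar at (130,387), and the plate at (391,384) with its long axis about 40° off horizontal.

```bash
cat > m.py <<'E'
from h import *
from scipy.optimize import least_squares
def blob(mask,near):
    mask=cv2.morphologyEx(mask,cv2.MORPH_CLOSE,np.ones((3,3),np.uint8))
    cs,h=cv2.findContours(mask,cv2.RETR_CCOMP,cv2.CHAIN_APPROX_NONE)
    i=max((i for i in range(len(cs)) if h[0][i][3]<0 and cv2.contourArea(cs[i])>150 and abs(cv2.pointPolygonTest(cs[i],near,True))<60),key=lambda i:cv2.contourArea(cs[i]))
    return cs[i][:,0],[cs[j][:,0] for j in range(len(cs)) if h[0][j][3]==i and cv2.contourArea(cs[j])>8]
def mask(im,lo,hi): return cv2.inRange(cv2.cvtColor(im,cv2.COLOR_RGB2HSV),lo,hi)
def farcircle(c,px,z,r):
    P=onplane(c,px,z);cam=(-np.array(c["R"]).T@c["t"])[:2];x=P.mean(0)
    for _ in range(5):
        u=(x-cam)/np.linalg.norm(x-cam);s=P[(P-x)@u>0.002]
        f=least_squares(lambda v:np.hypot(*(s-v[:2]).T)-v[2],[*x,r],loss="soft_l1",f_scale=.0005);x=f.x[:2]
        g=least_squares(lambda v:np.hypot(*(s-v).T)-r,x,loss="soft_l1",f_scale=.0005).x
    return g,f.x
E
python3 - <<'E'
from m import *;import pickle
D=pickle.load(open("D.pkl","rb"))
H={"cork":((14,60,150),(32,170,255),.016,.03),"felt":((100,50,80),(125,255,255),.014,.026),"collar":((20,80,90),(35,255,255),.022,.018)}
from v import T
for k,(lo,hi,z,r) in H.items():
    c,im=D[k];near=proj(c,[[*T[k],z]])[0];m=mask(im,lo,hi);cv2.imwrite(f"pics/k_{k}.png",m)
    o,ins=blob(m,tuple(map(float,near)));print(k,near.round(),len(o),*[np.round(q,4) for q in farcircle(c,o,z,r)],[np.round(farcircle(c,i,z,.009)[1],4) for i in ins])
c,im=D["plate"];m=mask(im,(0,0,200),(179,60,255));o,ins=blob(m,tuple(map(float,proj(c,[[*T["plate"],.012]])[0])))
for z in(.012,):
    R=cv2.minAreaRect((onplane(c,o,z)*1000).astype(np.float32));print("plate",R)
    for i in ins: 
        e=onplane(c,i,z)*1000;print(" hole",np.round(cv2.minEnclosingCircle(e.astype(np.float32))[0],1),np.round(e.mean(0),1),len(i))
c,im=D["spindle"];n=proj(c,[[*T["spindle"],.03]])[0];print(n)
o,ins=blob(mask(im,(50,40,60),(84,200,255)),tuple(map(float,n)))
print("base",*[np.round(q,4) for q in farcircle(c,o,.012,.054)])
big=max(ins,key=len);print("hub r?",*[np.round(q,4) for q in farcircle(c,big,.03,.038)])
x,y=n.astype(int);cv2.imwrite("pics/sp.png",cv2.resize(im[y-60:y+60,x-60:x+60,::-1],None,fx=5,fy=5,interpolation=0));print("crop0",x-60,y-60)
E
```

```text
cork [255. 167.] 166 [ 0.4735 -0.1729] [ 0.4726 -0.173   0.0293] [array([ 8.67  , -0.1885,  0.009 ]), array([ 1.059e+01, -1.655e-01,  9.000e-03]), array([ 6.033 , -0.1905,  0.009 ]), array([ 1.00541e+01, -1.60800e-01,  9.00000e-03]), array([ 0.4687, -0.1554,  0.0029]), array([ 0.4783, -0.1614,  0.0056]), array([ 0.4703, -0.1913,  0.0033]), array([ 0.4745, -0.1728,  0.0086]), array([ 0.4753, -0.1495,  0.0043]), array([ 1.68268e+01, -1.80800e-01,  9.00000e-03]), array([ 0.4926, -0.1566,  0.0056]), array([ 0.4936, -0.1826,  0.0056])]
felt [254. 166.] 138 [0.4799 0.0131] [0.4783 0.0131 0.0248] [array([0.4783, 0.0132, 0.0092])]Traceback (most recent call last):
  File "<stdin>", line 7, in <module>
  File "m.py", line 6, in blob
    i=max((i for i in range(len(cs)) if h[0][i][3]<0 and cv2.contourArea(cs[i])>150 and abs(cv2.pointPolygonTest(cs[i],near,True))<60),key=lambda i:cv2.contourArea(cs[i]))
ValueError: max() iterable argument is empty
```

```bash
cat > a.py <<'E'
from m import *;import pickle
D=pickle.load(open("D.pkl","rb"))
from v import T
c,im=D["collar"];n=proj(c,[[*T["collar"],.022]])[0].astype(int);print(n);h=cv2.cvtColor(im,cv2.COLOR_RGB2HSV);print(h[n[1],n[0]-24:n[0]+24:2].tolist())
try:
    m=mask(im,(22,60,90),(40,255,255)) 
    o,ins=blob(m,tuple(map(float,n)));print(len(o),*[np.round(q,4) for q in farcircle(c,o,.022,.0175)],[np.round(farcircle(c,i,.022,.009)[1],4) for i in ins])
except Exception as e: print(e)
c,im=D["plate"];m=mask(im,(0,0,200),(179,60,255));o,ins=blob(m,tuple(map(float,proj(c,[[*T["plate"],.012]])[0])))
R=cv2.minAreaRect((onplane(c,o,.012)*1000).astype(np.float32));print("plate",R)
for i in ins: 
    e=onplane(c,i,.012)*1000;print(" hole",np.round(cv2.minEnclosingCircle(e.astype(np.float32))[0],1),np.round(e.mean(0),1),len(i))
c,im=D["spindle"];n=proj(c,[[*T["spindle"],.03]])[0]
x,y=n.astype(int);cv2.imwrite("pics/sp.png",cv2.resize(im[y-60:y+60,x-60:x+60,::-1],None,fx=5,fy=5,interpolation=0));print("crop0",x-60,y-60)
o,ins=blob(mask(im,(45,30,60),(90,200,255)),tuple(map(float,n)))
print("base",*[np.round(q,4) for q in farcircle(c,o,.012,.0535)])
big=max(ins,key=len);print("hub r?",*[np.round(q,4) for q in farcircle(c,big,.03,.0385)])
E
python3 a.py
```

```text
[253 168]
[[13, 127, 201], [13, 126, 202], [13, 128, 202], [13, 126, 202], [16, 126, 206], [30, 65, 255], [30, 66, 255], [30, 71, 255], [27, 89, 255], [17, 134, 173], [13, 136, 158], [13, 136, 158], [13, 133, 157], [13, 136, 158], [13, 135, 157], [13, 129, 200], [13, 129, 193], [18, 128, 203], [30, 75, 255], [30, 71, 255], [30, 73, 255], [30, 77, 255], [15, 133, 177], [13, 134, 154]]
96 [0.4761 0.1976] [0.4752 0.1976 0.0168] [array([0.4754, 0.1977, 0.0097])]
plate ((646.6275634765625, 210.05760192871094), (46.490203857421875, 85.201171875), 40.055843353271484)
 hole [627.6 233.2] [628.1 232.9] 22
 hole [644.4 206.3] [644.4 206.3] 12
 hole [647.  214.5] [646.8 215. ] 28
 hole [666.6 187.6] [666.6 187.6] 25
crop0 193 108
base [ 0.6406 -0.195 ] [ 0.6396 -0.195   0.0528]
hub r? [ 0.6407 -0.1952] [ 0.6397 -0.1953  0.0377]
```

View pics/sp.png

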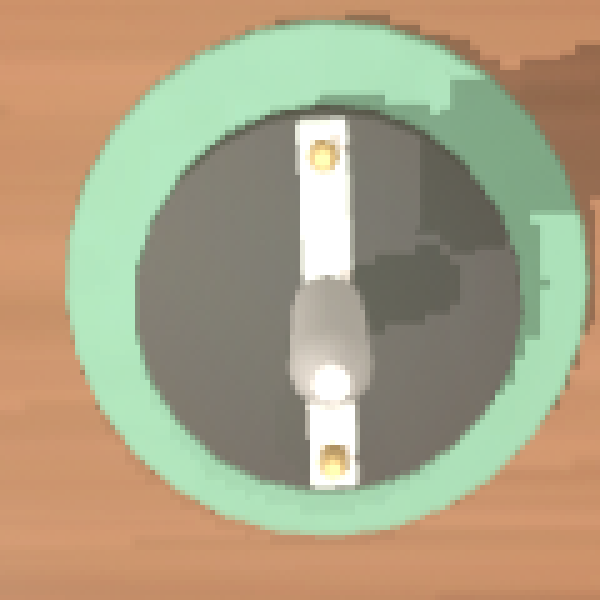

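```bash
python3 - <<'E'
from m import *;import pickle
D=pickle.load(open("D.pkl","rb"))
c,im=D["spindle"]
f=lambda p:[p[0]/5-.5+193,p[1]/5-.5+108]
for z in(.0345,.039): 
    a,b=onplane(c,[f((324,156)),f((334,462))],z);print(z,a,b,(a+b)/2,np.linalg.norm(a-b),np.degrees(np.arctan2(*(a-b)[::-1])))
print("tip",onplane(c,[f((330,384))],.088))
for yaw in(40.06,-139.94):print(bot.solve_ik([.6465,.2101,.2],down(np.radians(yaw))))
for yaw in(-91.9,88.1):
  for p in([.64,-.195,.2],[.64,-.195,.05]):print(yaw,bot.solve_ik(p,down(np.radians(yaw))))
E
```

```text
0.0345 [ 0.66951783 -0.19428627] [ 0.6095797  -0.19626193] [ 0.63954876 -0.1952741 ] 0.05997067906476319 1.887880042100315
0.039 [ 0.67005451 -0.19425109] [ 0.61099157 -0.1961979 ] [ 0.64052304 -0.1952245 ] 0.05909501821070107 1.8878800421002824
tip [[ 0.63946443 -0.19483655]]
[ 0.14181581  0.69023804 -0.77932853  1.5123916   0.51202226  1.15144103
 -0.03497342]
[-0.30134083  0.55066027 -0.08942862  1.54624648  0.05398974  1.04710142
 -2.84703846]
-91.9 [ 0.40293733  0.54452649 -0.22391458  1.56835914  0.13348094  1.04373566
 -1.46084731]
-91.9 [ 0.38431684  0.72131659 -0.19776149  1.65055093  0.18405347  0.78799036
 -1.49954031]
88.1 [ 0.83093263  0.72521905 -0.91026037  1.53699187  0.60240109  1.1794477
  1.34540211]
88.1 [ 0.79892295  0.90940718 -0.84975442  1.61992182  0.78950357  0.98783635
  1.219914  ]
```

Spindle axis is at (0.640, −0.195) with its x axis at 1.9°. The studs measure 60.0 mm apart at z = 0.0345 m, which matches. Next is the plate pick.

```bash
cat > p.py <<'E'
from m import *
def st(msg=""):
    s=bot.read_state();print(msg,round(s["time_s"],2),s["tool_pos"].round(4),"w",round(s["gripper_width"],4),"gf",round(s["grasp_force"],1),"ft",s["ft_force"].round(1));return s
def pick(xy,yaw,z,opening,lift=.16):
    o=down(np.radians(yaw))
    bot.move_pose([*xy,.10],o);bot.grip(opening);st("above")
    bot.movel([*xy,z+.02],v=.15);e=np.array(xy)-st("near")["tool_pos"][:2]
    if np.hypot(*e)>.006:raise SystemExit("off")
    print("stopped",bot.movel([*xy,z],v=.05,until_force=8));st("low")
    bot.grip(0);st("gripped")
    bot.movel([*xy,lift],v=.2);st("lifted")
E
python3 - <<'E'
from p import *
pick((.6465,.2101),-139.94,.003,.066)
c=bot.get_calibration("wrist");im=bot.get_image("wrist");cv2.imwrite("pics/held1.png",im[...,::-1])
E
```

```text
above 6.45 [0.6468 0.2101 0.1006] w 0.0658 gf 0.0 ft [-0.7 -0.2  0.1]
near 7.12 [0.647  0.2103 0.0234] w 0.0661 gf 0.0 ft [ 0.5 -0.5  0.1]
stopped False
low 7.67 [0.6463 0.2101 0.0027] w 0.0661 gf 0.0 ft [-0.  -0.  -0.1]
gripped 8.0 [0.6471 0.2103 0.0038] w 0.0422 gf 61.2 ft [-0.3  0.1  3.3]
lifted 8.93 [0.6455 0.2097 0.1585] w 0.042 gf 60.8 ft [ 0.1 -0.3 -1.1]
```

View pics/held1.png

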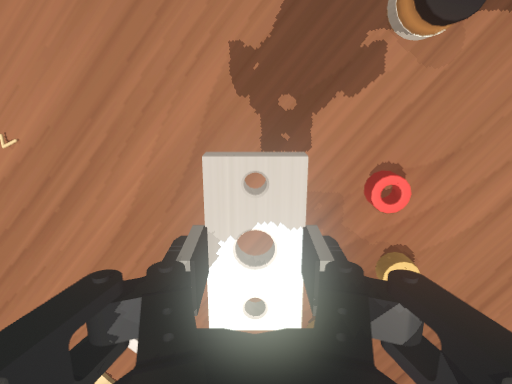

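The plate is held straight between the pads. Its centre hole is at (255,248) and its stud holes at (256,182) and (255,307). I'll convert these into the tool frame.

```bash
cat > held.py <<'E'
from p import *
def heldpts(c,s,px,dz):
    P=onplane(c,px,s["tool_pos"][2]+dz);R=Ro.from_rotvec(s["tool_rot"]).as_matrix()
    return (np.c_[P,np.full(len(P),s["tool_pos"][2]+dz)]-s["tool_pos"])@R
E
python3 - <<'E'
from held import *
s=st();c=bot.get_calibration("wrist");im=bot.get_image("wrist")
print(Ro.from_rotvec(s["tool_rot"]).as_matrix().round(3).tolist())
g=cv2.cvtColor(im,cv2.COLOR_RGB2GRAY)
print(heldpts(c,s,[(255,248),(256,182),(255,307),(203,152.5),(307,152.5),(209,329),(301,330)],.0082).round(4))
for a in (182,248,307): print(g[a-18:a+19:1,255].tolist(), g[a,255-22:255+22].tolist())
E
```

```text
8.98 [0.6453 0.2097 0.158 ] w 0.0418 gf 60.8 ft [-0.6 -0.4 -0.7]
[[0.644, -0.765, -0.003], [-0.765, -0.644, -0.001], [-0.001, 0.003, -1.0]]
[[ 0.0009 -0.0015 -0.0082]
 [ 0.0313 -0.0011 -0.0082]
 [-0.0293 -0.0015 -0.0082]
 [ 0.0438 -0.0229 -0.0083]
 [ 0.0438  0.0199 -0.0082]
 [-0.0413 -0.0235 -0.0082]
 [-0.042   0.0206 -0.0081]]
[209, 209, 209, 209, 209, 209, 202, 174, 160, 134, 134, 135, 136, 137, 139, 139, 141, 141, 142, 142, 143, 143, 144, 146, 153, 158, 159, 159, 160, 159, 166, 188, 201, 203, 209, 210, 210] [210, 211, 213, 214, 214, 213, 212, 212, 203, 199, 186, 162, 152, 136, 135, 136, 136, 137, 138, 140, 141, 141, 142, 142, 142, 142, 143, 144, 144, 143, 143, 146, 152, 162, 182, 183, 207, 212, 212, 211, 211, 211, 211, 211]
[177, 156, 157, 158, 158, 158, 159, 159, 159, 159, 159, 158, 157, 157, 156, 157, 157, 158, 159, 160, 161, 161, 162, 163, 163, 168, 179, 180, 180, 179, 179, 179, 178, 175, 175, 175, 193] [248, 248, 202, 176, 174, 174, 174, 163, 161, 161, 162, 162, 162, 162, 162, 161, 160, 158, 158, 158, 158, 158, 159, 160, 160, 161, 162, 161, 160, 158, 159, 161, 161, 161, 161, 161, 162, 170, 173, 173, 172, 179, 247, 251]
[255, 255, 255, 255, 255, 255, 255, 255, 237, 171, 171, 171, 172, 177, 181, 181, 182, 180, 179, 178, 178, 178, 178, 177, 177, 177, 178, 231, 232, 231, 255, 255, 255, 255, 255, 255, 255] [255, 255, 255, 255, 255, 255, 255, 255, 255, 255, 248, 221, 188, 186, 185, 185, 185, 184, 183, 182, 181, 180, 179, 178, 179, 179, 178, 177, 177, 176, 176, 177, 198, 242, 252, 255, 255, 255, 255, 255, 255, 255, 255, 255]
```

```bash
python3 - <<'E'
from held import *
import pickle
for i in range(2):
    s=st();c=bot.get_calibration("wrist");R=Ro.from_rotvec(s["tool_rot"]).as_matrix()
    print(R.T@(-c["R"].T@c["t"]-s["tool_pos"]),(c["R"]@R).round(4).tolist());bot.hold(.2)
print(heldpts(c,s,[(255,248)],.0082))
# scene cams refine on initial images
H={"cork":((14,60,180),(32,180,255),.016,.03,(191,182),(273,155),(.4728,-.1729)),"felt":((100,50,80),(125,255,255),.014,.026,(258,194),(263,205),(.4785,.0131)),"base":((50,60,30),(80,255,255),.012,.0535,(165,233),(216,146),(.640,-.195))}
for k,(lo,hi,z,r,a,b,w) in H.items():
    for n,p in(("scene",a),("side",b)):
        im=cv2.imread(f"pics/{n}0.png")[...,::-1].copy();c=bot.get_calibration(n)
        try:
            o,_=blob(mask(im,lo,hi),tuple(map(float,p)));g,f=farcircle(c,o,z,r-.0005);print(k,n,g.round(4),f.round(4),"minus wrist",(g-w).round(4))
        except Exception as e: print(k,n,e)
E
```

```text
9.03 [0.6454 0.2097 0.1579] w 0.0422 gf 60.8 ft [ 0.4 -0.9 -1. ]
[ 0.06552011 -0.00172361 -0.14264923] [[0.0, 1.0, -0.0003], [-0.9657, -0.0, -0.2596], [-0.2596, 0.0003, 0.9657]]
 9.23 [0.6461 0.21   0.1589] w 0.0419 gf 60.8 ft [ 0.   0.3 -0.1]
[ 0.06553694 -0.0017364  -0.14266724] [[-0.0, 1.0, -0.0002], [-0.9657, -0.0001, -0.2596], [-0.2596, 0.0002, 0.9657]]
[[ 0.0008391  -0.00152241 -0.00820299]]
cork scene [ 0.4725 -0.1729] [ 0.4725 -0.1729  0.0295] minus wrist [-0.0003 -0.    ]
cork side [ 0.5348 -0.7205] [ 0.5348 -0.7205  0.0295] minus wrist [ 0.062  -0.5476]
felt scene [0.4803 0.0133] [0.4783 0.0129 0.0238] minus wrist [0.0018 0.0002]
felt side [0.4772 0.0167] [0.4776 0.0141 0.0234] minus wrist [-0.0013  0.0036]
base scene [ 0.6416 -0.1936] [ 0.6388 -0.1961  0.0501] minus wrist [0.0016 0.0014]
base side [ 0.6385 -0.1865] [ 0.6402 -0.1949  0.0493] minus wrist [-0.0015  0.0085]
```

The calibration offset turns out constant in world axes, d ≈ (1.5, 0.85) mm. With it removed, the held plate is centred in the tool. I'll use corrected positions, true = measured − d.

```bash
python3 - <<'E'
from held import *
import pickle
d=np.array([.0015,.00085]);S=np.array([.6398,-.1951])-d
tool=dict(spindle=(.6395,-.1927,.2001),cork=(.4733,-.1726,.2006),felt=(.4785,.0131,.1998),plate=(.6458,.2114,.1999))
D=pickle.load(open("D.pkl","rb"))
for k,p in tool.items():
    c=D[k][0];print(k,(-c["R"].T@c["t"]-p).round(4))
o=down(np.radians(-88.12));ux=np.array([np.cos(np.radians(1.88)),np.sin(np.radians(1.88))])
t=S-ux*.0006
bot.move_pose([*t,.15],o);bot.movel([*t,.108],v=.1);bot.hold(.2)
s=st();c=bot.get_calibration("wrist");im=bot.get_image("wrist");cv2.imwrite("pics/over1.png",im[...,::-1])
E
```

```text
spindle [0.0668 0.0008 0.1426]
cork [0.0659 0.0007 0.143 ]
felt [0.0668 0.0015 0.1426]
plate [0.0674 0.0002 0.142 ]
 11.71 [ 0.6382 -0.1961  0.1088] w 0.0422 gf 60.8 ft [-0.6  0.4 -1.6]
```

View pics/over1.png

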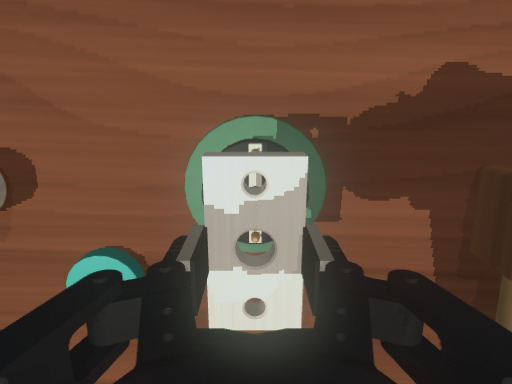

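Through the centre hole the near stud is at (255,237), against a predicted row of 236, and it sits on the hole's column. The plate is aligned, so I'll lower it.

```bash
cat >> held.py <<'E'
S=np.array([.6383,-.1960])
def lower(t,z,dz0=.012):
    h=bot.movel([*t,z+dz0],v=.05,until_force=8);s=st(f"pre {h}")
    if h: return h
    h=bot.movel([*t,z],v=.02,until_force=8);st(f"down {h}");return h
E
python3 - <<'E'
from held import *
ux=np.array([np.cos(np.radians(1.88)),np.sin(np.radians(1.88))]);t=S-ux*.0006
lower(t,.0325)
im=bot.get_image("wrist");cv2.imwrite("pics/low1.png",im[...,::-1])
E
```

```text
pre False 13.18 [ 0.638  -0.1961  0.0449] w 0.0419 gf 60.8 ft [ 0.2 -0.8 -0.9]
down True 13.72 [ 0.6375 -0.196   0.0337] w 0.0419 gf 61.3 ft [-0.8  0.7  3.5]
```

View pics/low1.png

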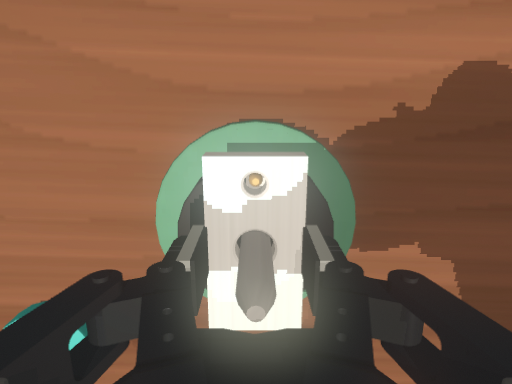

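The plate is on the hub: contact came at the expected height, the spindle is through the bore and the stud is visible in its hole at (256,182). I'll release it and fetch the cork.

```bash
python3 - <<'E'
from held import *
p=st()["tool_pos"]
bot.grip(.066);bot.movel([p[0],p[1],.14],v=.15);st("clear")
im=bot.get_image("wrist");cv2.imwrite("pics/seat1.png",im[...,::-1])
pick((.4713,-.1738),-90,.0005,.075)
im=bot.get_image("wrist");cv2.imwrite("pics/held2.png",im[...,::-1])
a=cv2.imread("pics/seat1.png");cv2.imwrite("pics/m2.png",cv2.resize(np.hstack([a,im[...,::-1]]),(800,300)))
E
```

```text
13.77 [ 0.6375 -0.196   0.0337] w 0.0419 gf 61.4 ft [ 0.  -0.7  4.7]
clear 14.99 [ 0.6367 -0.1959  0.139 ] w 0.0658 gf 0.0 ft [-0.4 -0.4 -0.7]
above 16.02 [ 0.4724 -0.1738  0.1   ] w 0.0751 gf 0.0 ft [-0.7 -0.2  0.4]
near 16.71 [ 0.4718 -0.1738  0.0208] w 0.0751 gf 0.0 ft [ 1.1 -0.4 -0.5]
stopped False
low 17.26 [ 4.712e-01 -1.737e-01  3.000e-04] w 0.0747 gf 0.0 ft [-0.4 -0.2 -0.7]
gripped 17.57 [ 0.4716 -0.1738  0.0014] w 0.0564 gf 63.7 ft [-0.8  0.1  5.8]
lifted 18.52 [ 0.4705 -0.1736  0.1591] w 0.0568 gf 63.6 ft [-0.7  0.2 -0.9]
```

View pics/m2.png

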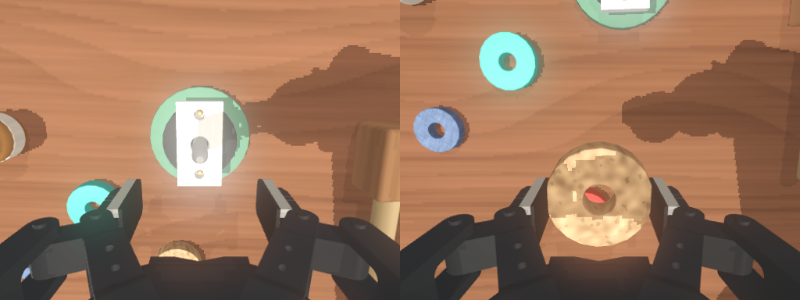

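The plate is flat with both studs showing in its holes. The cork is held with its bore centred at about (254,254).

```bash
python3 - <<'E'
from held import *
s=st();c=bot.get_calibration("wrist");im=bot.get_image("wrist")
d=np.array([.0015,.00085,0]);R=Ro.from_rotvec(s["tool_rot"]).as_matrix()
print("bore",heldpts(c,s,[(254,235),(254,254),(254,273)],.0146)-d@R)
m=mask(im,(12,40,100),(32,200,255));
z=s["tool_pos"][2]+.0146
g=cv2.cvtColor(im,cv2.COLOR_RGB2GRAY);print(g[225:285,254].tolist());print("lowrow",g[295:330,254].tolist())
hit=proj(c,[[s["tool_pos"][0]+.0015,s["tool_pos"][1]+.00085,z],[s["tool_pos"][0]+.0015-.03,s["tool_pos"][1]+.00085,z],[s["tool_pos"][0]+.0015+.009,s["tool_pos"][1]+.00085,z]]);print("expected px centre, far rim, near bore rim",hit)
E
```

```text
18.57 [ 0.4703 -0.1735  0.1587] w 0.0566 gf 63.6 ft [ 2.   0.7 -0.8]
bore [[ 0.00963189 -0.00034482 -0.01462273]
 [ 0.00087772 -0.00034896 -0.01460183]
 [-0.00816319 -0.00035321 -0.01458025]]
[162, 163, 163, 163, 164, 166, 169, 172, 175, 178, 174, 151, 144, 135, 105, 106, 106, 108, 108, 106, 99, 99, 99, 99, 99, 100, 119, 151, 157, 159, 159, 159, 159, 158, 156, 118, 117, 119, 121, 122, 124, 125, 125, 126, 127, 129, 132, 133, 134, 138, 147, 170, 175, 174, 173, 187, 226, 225, 220, 207]
lowrow [212, 211, 212, 212, 215, 218, 220, 215, 220, 222, 224, 226, 228, 228, 227, 225, 224, 222, 221, 217, 184, 143, 142, 141, 141, 140, 141, 143, 144, 143, 140, 139, 140, 140, 136]
expected px centre, far rim, near bore rim [[254.78639363 255.9466124 ]
 [254.77356427 316.55428441]
 [254.79055671 236.46937086]]
```

```bash
cat >> held.py <<'E'
def place(t,z,op,name):
    bot.move_pose([*t,.165],down(-np.pi/2));bot.movel([*t,.115],v=.15);bot.hold(.15);e=st("over")["tool_pos"][:2]-t;print("err",e.round(4))
    h=lower(t,z)
    cv2.imwrite(f"pics/low_{name}.png",bot.get_image("wrist")[...,::-1]);return h
E
python3 - <<'E'
from held import *
place(S-[.0005,0],.0415,.075,"cork")
E
```

```text
over 19.97 [ 0.6386 -0.1962  0.1166] w 0.0566 gf 63.7 ft [ 0.5 -0.3 -0.4]
err [ 0.0008 -0.0002]
pre False 21.35 [ 0.6381 -0.1961  0.0539] w 0.0568 gf 63.7 ft [ 0.5 -0.4 -0.7]
down True 21.87 [ 0.6377 -0.196   0.0434] w 0.0569 gf 64.1 ft [-0.8  0.1  4.6]
```

View pics/low_cork.png

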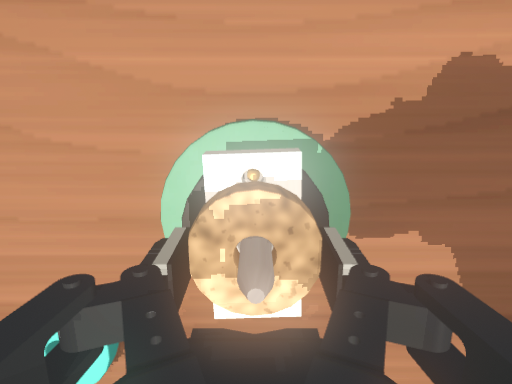

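The cork is threaded and rests on the plate (contact at z = 0.0434 m, as predicted). I'll release it and fetch the felt.

```bash
python3 - <<'E'
from held import *
p=st()["tool_pos"]
bot.grip(.078);bot.movel([p[0],p[1],.15],v=.15)
a=bot.get_image("wrist")
pick((.477,.0122),-90,.002,.068)
s=st();c=bot.get_calibration("wrist");im=bot.get_image("wrist")
g=cv2.cvtColor(im,cv2.COLOR_RGB2GRAY)
x,y,z=s["tool_pos"]+[.0015,.00085,.0143-.0031]
print("expected centre, far rim, bore rims",proj(c,[[x,y,z],[x-.026,y,z],[x+.009,y,z],[x-.009,y,z]]).round(1).tolist())
print(*[f"{r}:{v}" for r,v in enumerate(g[:,255].tolist()) if 220<r<325])
cv2.imwrite("pics/m3.png",cv2.resize(np.hstack([a,im])[...,::-1],(800,300)))
E
```

```text
21.92 [ 0.6377 -0.196   0.0434] w 0.0567 gf 64.2 ft [-0.9 -0.6  4.5]
above 24.48 [0.4777 0.0115 0.1   ] w 0.0679 gf 0.0 ft [ 0.6  0.1 -0. ]
near 25.15 [0.4774 0.0123 0.0223] w 0.0678 gf 0.0 ft [ 0.5 -0.6  0.8]
stopped False
low 25.7 [0.4768 0.0123 0.0018] w 0.0684 gf 0.0 ft [-0.3  0.9  0.5]
gripped 26.02 [0.4772 0.0122 0.0029] w 0.0489 gf 60.4 ft [-1.8  0.   8.3]
lifted 26.97 [0.4762 0.012  0.1591] w 0.0492 gf 61.9 ft [-0.  -0.3  0. ]
 26.97 [0.4762 0.012  0.1591] w 0.0492 gf 61.9 ft [-0.  -0.3  0. ]
expected centre, far rim, bore rims [[254.8, 252.3], [254.8, 304.2], [254.8, 233.2], [254.8, 270.8]]
221:144 222:143 223:138 224:135 225:137 226:144 227:146 228:146 229:149 230:153 231:151 232:142 233:145 234:161 235:168 236:162 237:162 238:162 239:162 240:164 241:165 242:166 243:165 244:165 245:163 246:161 247:157 248:155 249:154 250:154 251:154 252:152 253:155 254:158 255:158 256:158 257:158 258:153 259:136 260:106 261:105 262:101 263:104 264:108 265:109 266:107 267:105 268:108 269:112 270:114 271:116 272:121 273:152 274:198 275:209 276:217 277:220 278:218 279:207 280:202 281:202 282:197 283:192 284:193 285:201 286:203 287:204 288:209 289:210 290:201 291:198 292:205 293:204 294:192 295:183 296:189 297:195 298:190 299:191 300:205 301:213 302:199 303:202 304:170 305:158 306:158 307:158 308:161 309:163 310:163 311:163 312:162 313:162 314:165 315:166 316:168 317:163 318:161 319:160 320:160 321:160 322:161 323:161 324:164
```

View pics/m3.png

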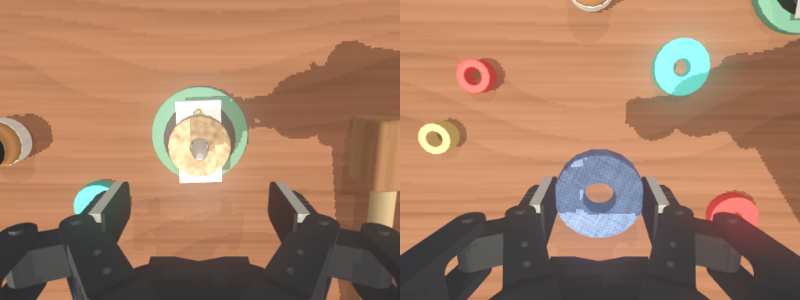

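The left view shows the cork flat on the plate. The right view shows the felt held with its far rim at row 304, matching the prediction.

```bash
python3 - <<'E'
from held import *
place(S,.059,.068,"felt")
E
```

```text
over 28.68 [ 0.6393 -0.1959  0.1166] w 0.0493 gf 61.9 ft [-0.5  0.8 -0. ]
err [0.001  0.0001]
pre False 29.71 [ 0.6386 -0.196   0.0714] w 0.0492 gf 61.9 ft [0.3 1.  0.5]
down True 30.23 [ 0.6382 -0.196   0.061 ] w 0.0493 gf 62.4 ft [-0.4  0.   4.4]
```

View pics/low_felt.png

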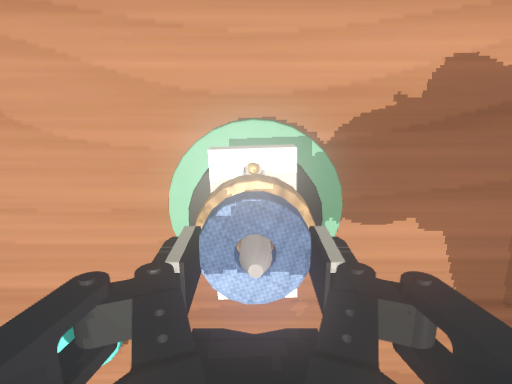

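The felt rests on the cork (contact at z = 0.0610 m, predicted 0.0609). I'll release it and fetch the collar.

```bash
python3 - <<'E'
from held import *
p=st()["tool_pos"]
bot.grip(.072);bot.movel([p[0],p[1],.16],v=.15)
a=bot.get_image("wrist")
pick((.4739,.1968),-90,.006,.056)
s=st();c=bot.get_calibration("wrist");im=bot.get_image("wrist")
g=cv2.cvtColor(im,cv2.COLOR_RGB2GRAY)
x,y,z=s["tool_pos"]+[.0015,.00085,.022-.0067]
print("expected centre, far rim, bore rims",proj(c,[[x,y,z],[x-.018,y,z],[x+.009,y,z],[x-.009,y,z]]).round(1).tolist())
print(*[f"{r}:{v}" for r,v in enumerate(g[:,255].tolist()) if 215<r<310])
cv2.imwrite("pics/m4.png",cv2.resize(np.hstack([a,im])[...,::-1],(800,300)))
E
```

```text
30.27 [ 0.6382 -0.196   0.061 ] w 0.0491 gf 62.4 ft [-0.9 -0.6  4.4]
above 33.38 [0.4743 0.1964 0.1   ] w 0.0557 gf 0.0 ft [ 0.1 -0.1 -0.9]
near 34.02 [0.4742 0.1971 0.0263] w 0.0561 gf 0.0 ft [ 0.   0.  -0.5]
stopped False
low 34.58 [0.4738 0.1968 0.0058] w 0.0562 gf 0.0 ft [-0.3 -0.1 -0.3]
gripped 34.9 [0.4741 0.197  0.0065] w 0.0328 gf 60.1 ft [-0.8 -0.2  5.2]
lifted 35.82 [0.4731 0.1963 0.1589] w 0.0329 gf 59.6 ft [-0.   0.1 -1.5]
 35.82 [0.4731 0.1963 0.1589] w 0.0329 gf 59.6 ft [-0.   0.1 -1.5]
expected centre, far rim, bore rims [[254.9, 256.7], [254.9, 294.0], [254.9, 237.2], [254.9, 275.6]]
216:156 217:161 218:183 219:215 220:213 221:212 222:210 223:210 224:210 225:211 226:211 227:210 228:211 229:211 230:210 231:209 232:209 233:208 234:205 235:199 236:182 237:166 238:165 239:165 240:164 241:159 242:159 243:159 244:159 245:161 246:161 247:162 248:162 249:162 250:162 251:162 252:159 253:154 254:152 255:157 256:155 257:155 258:156 259:157 260:159 261:159 262:158 263:157 264:155 265:156 266:157 267:158 268:157 269:157 270:158 271:159 272:158 273:158 274:160 275:167 276:187 277:211 278:209 279:209 280:207 281:223 282:247 283:247 284:247 285:247 286:247 287:247 288:247 289:247 290:247 291:247 292:233 293:167 294:167 295:167 296:166 297:166 298:165 299:167 300:167 301:166 302:166 303:168 304:170 305:170 306:172 307:170 308:168 309:165
```

View pics/m4.png

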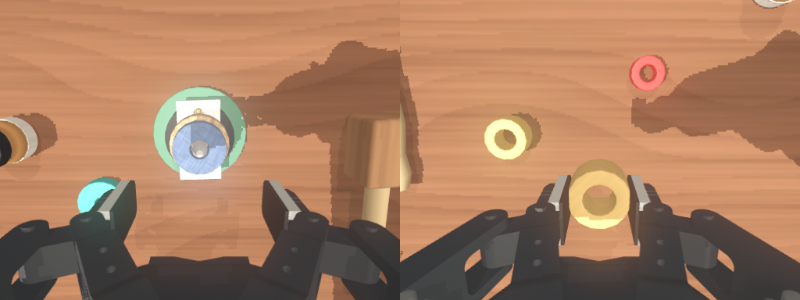

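The small brass collar is held centred (bore rims at rows 236 and 276, predicted 237.2 and 275.6). The stack on the spindle is still sound.

```bash
python3 - <<'E'
from held import *
h=place(S,.0765,.056,"collar")
p=st()["tool_pos"]
if h and abs(p[2]-.0785)<.002:
    bot.grip(.06);bot.movel([p[0],p[1],.18],v=.15);bot.hold(.5);st("clear")
a=cv2.imread("pics/low_collar.png")[...,::-1];b=bot.get_image("side")
cv2.imwrite("pics/m5.png",cv2.resize(np.hstack([bot.get_image("wrist"),b])[...,::-1],(800,300)))
E
```

```text
over 38.07 [ 0.6393 -0.1959  0.1165] w 0.0331 gf 59.7 ft [ 0.4 -0.9 -1.1]
err [0.001  0.0001]
pre False 38.75 [ 0.6383 -0.1959  0.0883] w 0.0329 gf 59.7 ft [ 0.5 -0.2 -1. ]
down True 39.27 [ 0.6382 -0.196   0.0785] w 0.0329 gf 60.2 ft [-0.7 -0.4  4.1]
 39.32 [ 0.6383 -0.196   0.0786] w 0.0334 gf 60.3 ft [-0.7  0.3  4.6]
clear 41.02 [ 0.6382 -0.196   0.1798] w 0.0599 gf 0.0 ft [ 0.2 -0.5  0.3]
```

View pics/m5.png

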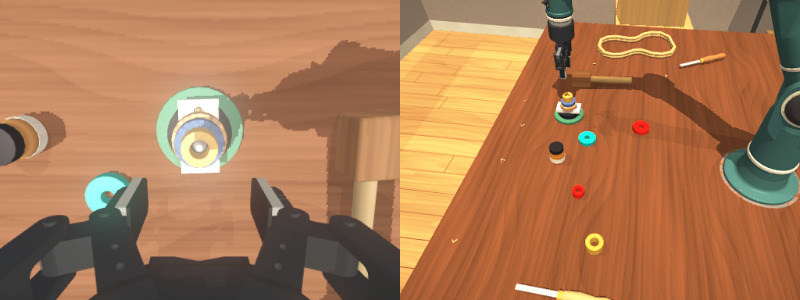

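The stack is complete and level at (200,140) in the left view. The fingers are clear, and the jar, gouge and mallet are undisturbed.

```bash
python3 -c "
from station import bot
print(bot.job_done())"
```

```text
the job is handed in; nothing more can be done
None
```

The drive plate, cork wheel, blue felt wheel and brass collar are stacked on the spindle in that order, each lowered until it rested on the one below, and the job was handed in at about 41 s with no verdict returned.

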